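# Set the rotary microscope stage to the marker and zero its readout

### The job

Push the round black dial of the microscope's rotary stage around with your fingertips until its white index line lines up with the nose of the steel marker clip on the graduated rim. Then, leaving the dial there, press the key on top of the angle readout box fully down and let it come up again. Nothing is to be picked up or shoved aside: leave the marker clip, the readout box and the other lab things where they are.

Things in the scene. Friction and masses are not known exactly. Their poses are not given: they have to be found in the camera images.
- stage: Rotary microscope stage, a fixed round aluminium base 190 mm across and 42 mm high with a ring of scale lines every 10 degrees on its rim. Origin at the centre of its underside, on the table; z up and along the dial's axis. Its x and y have no meaning for the task.
- centre (a point): Point on the dial's vertical turning axis, at the height of the dial's top face (50 mm above the table).
- index (a point): Outer end of the white index line on the dial, at the dial's edge, 78 mm from the axis, on its top face (50 mm above the table). The dial is a black disc 156 mm across that turns freely either way without end stops, with a drag of about 0.15 N m (3 N at a stud), and stays where it is left. A flat glass slide under two flat clips (all at most 4 mm high) lies on it. The white line is 5 mm wide and runs along a radius, from 42 to 78 mm.
- stud_a (a point): Centre of the top of one of two upright steel finger studs on the dial: 14 mm across, standing 26 mm above the dial's top face (top 76 mm above the table), 55 mm from the axis, a quarter turn counter-clockwise (seen from above) from the index line. Push it sideways to turn the dial.
- stud_b (a point): Centre of the top of the other finger stud, the same size, a quarter turn clockwise from the index line, 55 mm from the axis.
- target (a point): Tip of the nose of the steel marker clip, 78 mm from the axis, where the outer end of the index line must come (same height as index). The clip is clamped on the rim: 22 mm wide, it reaches from 78 to 110 mm from the axis, its top 52 mm above the table; a black line on it points along the radius. It would only slip under a strong push and must stay put.
- readout: Angle readout box, grey, 100 x 70 x 36 mm, 0.7 kg, standing loose on the table with a dark display and one white key on top. Origin at the centre of its underside; x along its long side, from the key towards the display.
- zero_key_top (a point): Centre of the top of the white round key (24 mm across) on the readout box, 24 mm from the box's centre towards its -x end. It is pressed straight down.
- zero_key (a joint): Travel of the key, 0 up, 0.006 m fully down; a spring pushes it back, 5 N when fully down. Counts as pressed beyond 0.004.
- slide_box: Closed grey slide box, 100 x 85 x 30 mm, origin at the centre of its underside. Bystander.
- objective: Steel microscope objective standing on the table, 30 mm across, 46 mm high, origin at the centre of its underside. Bystander.
- oil_bottle: Small amber bottle, 32 mm across, 65 mm high, origin at the centre of its underside. Bystander.
- petri_dish: Closed flat clear dish, 91 mm across, 15 mm high, origin at the centre of its underside. Bystander.

How it is judged:
By the outcome, as a careful person would: the job done as asked, in the order asked, and still so for the second after the job is handed in, with the robot touching nothing.
It also fails if it takes over 72 s, if anything falls off the work surface, if the arm or the gripper's body presses on something with over 40 N, if the wrist force passes 120 N, or if a joint passes its speed limit or range.

### The arm

A 6-joint arm with a two-finger parallel gripper is mounted at the origin on the work surface. World frame = base frame: x ahead of the robot, y to its left, z up, the work surface at z = 0. Lengths are in m, angles in rad, forces in N, time in s.
With the tool pointing down it reaches from about 0.25 to 0.775 m from the base axis. Payload 4 kg.
Tool frame: the origin (TCP) lies at the very end of the fingers, on their centre line; the grasp point (between the pads) lies 19 mm behind it; z points along the fingers, y is the line along which they close (so a half turn about z gives the same grasp; the last joint's range is limited). The gripper opens to 94 mm and grips with 3 to 60 N. Pads are 16 mm wide; open, the fingers measure 119 mm over their backs; the gripper's body (75 mm by 177 mm) begins 78 mm behind the grasp point.
Start: joints at [1.068, 0.087, 1.371, -0, 1.684, -0.103], TCP at [0.214, 0.507, 0.206] pointing down, gripper open.
Joint ranges: [-3.1, 3.1], [-0.76, 2.03], [0.27, 2.55], [-1.08, 4.22], [0.17, 2.65], [-2.57, 2.57]. Speed limits (rad/s): [2.79, 2.79, 3.14, 3.14, 3.14, 3.14].

### API

Orientations are given as [roll, pitch, yaw] about the fixed x, y, z axes, in that order (R = Rz(yaw) Ry(pitch) Rx(roll)).
In Python, from bench import robot gives the robot as it stands. The module is installed in compiled form; this text tells all that it offers.
- The arm moves only by the tool move_arm, never from a script. Its argument "deltas" is one flat list of numbers, 7 for each row, row after row: the turn, a rotation vector about the tool's x, y, z in rad, then the shift along the tool's x, y, z in cm, then the closure, from -1 (fully open) to 1 (shut). A call has 1 to 8 rows; each row is the pose to reach, as a shift and turn from the pose commanded when the call began, along the tool's axes at that moment; what a row does not reach only later rows make up. A row lasts 1/10 s, in which the tool goes at most 50 mm and 8.59 degrees, less where a joint would pass 70% of its speed; a pose out of reach is approached as far as the arm can. A call with a gripper value outside its range is refused whole. The fingers move at their own pace and stop on an object; the grip force is fixed at half the most. Time passes only in rows, so rows that repeat a pose let the fingers close. It gives the time, the measured TCP pose, the force, the opening and the grip force at its end, in the units of the state.
- robot.get_obs(): the state, without advancing time (a new reading comes with each control period).
- robot.snapshot(name): name is "scene" or "top"; returns a dict with "image" (400x640x3 uint8, red, green, blue), "depth" (400x640 float32, m along the optical axis (not along the pixel's ray), 0 where there is no reading), "fov_y" (degrees; the focal length in pixels is half the picture's height over the tangent of half this angle, whatever the lens; pixels are square), "cx", "cy" (the principal point, pixels), "origin" and "orientation" of the camera in the world. Camera axes: x right, y up, looking along -z (the intrinsics and any distortion apply to the point x, -y, -z); pixel columns grow to the right and rows downward; lengths in m; the calibration is good to about 2 mm. A picture is of the moment at which its call begins.
- robot.close_job(): hands the job in; it is judged then, once.
The state is a dict: "time": time; "joint_positions": joint angles; "qvel": joint speeds; "joint_torque": joint torques, N m; "tool_pos": TCP position; "ee_rot": TCP orientation; "wrist_force": force on the tool from outside, world axes, zero at the start; "wrist_torque": the same for the moment, N m; "width": finger opening in m; "finger_force": force on a finger pad.
Only numpy, scipy, OpenCV 4.12 (cv2) and the standard library are available. Lean on these libraries where they do the work, as an engineer would, in place of code of your own. Each camera call takes 0.05 s, during which the arm holds its last target. There are 200 camera calls.

## Working session

There is one attempt and no reset: what is moved stays moved. The work goes in short steps, Python scripts to look and compute and a tool call to move; the robot and the scene stay as the last step left them, time stands still between calls to the robot, and variables do not carry over. Pictures are saved under pics/ and viewed, at most 10 in all, crops included, and the job is handed in when it is done.

Besides the shell and the picture viewer there is one more tool, called by a JSON object that holds its "name" and its "arguments". move_arm: Moves the arm, as the interface text tells. Its arguments: {"type":"object","properties":{"deltas":{"type":"array","items":{"type":"number"}}},"required":["deltas"]}

```bash
mkdir -p pics
cat > h.py <<'E'
import numpy as np, cv2, pickle
from bench import robot
def snap(n,tag):
    s=robot.snapshot(n); pickle.dump(s,open(f'{tag}.pkl','wb')); cv2.imwrite(f'pics/{tag}.png',s['image'][:,:,::-1]); return s
E
python3 - <<'E'
from h import *
for n in('top','scene'):
    s=snap(n,n+'0'); print({k:v for k,v in s.items() if k not in('image','depth')})
print(robot.get_obs())
E
```

```text
{'fov_y': 53.29753641240066, 'cx': 319.17207631544863, 'cy': 200.09811572584292, 'origin': array([ 0.51055507, -0.01148023,  0.947386  ]), 'orientation': array([ 0.14011201,  0.02507224, -1.5548039 ])}
{'fov_y': 53.11367180615275, 'cx': 317.9631919595698, 'cy': 204.2593050781877, 'origin': array([1.27629988, 0.09579669, 0.66873743]), 'orientation': array([ 8.60809480e-01, -1.19427694e-03,  1.72006435e+00])}
{'time': 0.1, 'joint_positions': array([ 1.06790661e+00,  8.78610241e-02,  1.37206281e+00, -2.46817047e-05,
        1.68358918e+00, -1.03087502e-01]), 'qvel': array([-1.14498009e-03, -1.34885020e-03, -3.75692345e-03,  2.66729001e-04,
       -6.05519721e-05,  5.86810513e-04]), 'joint_torque': array([ 2.75962877e-03, -3.41255665e+01, -3.03301728e+01,  7.21463864e-02,
        3.04428278e-02, -8.66841788e-05]), 'tool_pos': array([0.21385343, 0.506201  , 0.20445263]), 'ee_rot': array([-3.13967996e+00, -1.73214656e-04,  2.74178752e+00]), 'wrist_force': array([-0.23052591,  0.25515974,  0.16287533]), 'wrist_torque': array([ 0.00800404, -0.04460741,  0.01489452]), 'finger_force': 0.0, 'width': 0.09427260402178109}
```

View pics/top0.png

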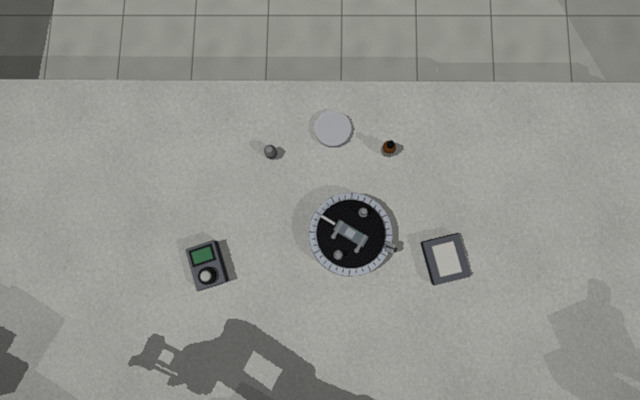

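View pics/scene0.png

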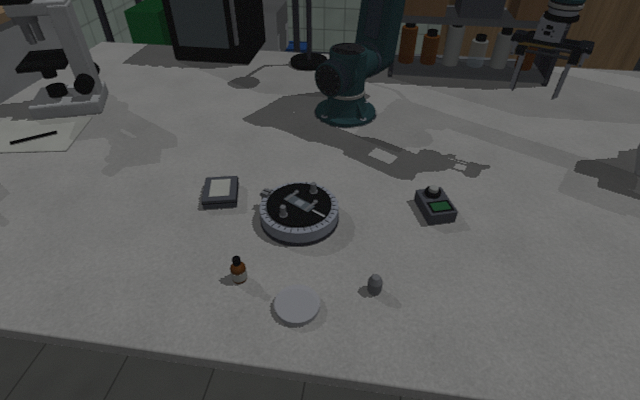

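The overview shows the stage at about (350,234), the index line end near (319,216), the clip at (391,247) and the readout key at (207,275). I'll rectify these areas for exact reading.

```bash
cat >> h.py <<'E'
from scipy.spatial.transform import Rotation as R
def proj(s,P):
    f=200/np.tan(np.radians(s['fov_y']/2)); Rm=R.from_euler('xyz',s['orientation']).as_matrix()
    p=(np.atleast_2d(P)-s['origin'])@Rm
    return np.c_[s['cx']+f*p[:,0]/-p[:,2], s['cy']-f*p[:,1]/-p[:,2]]
def unproj(s,uv,z):
    f=200/np.tan(np.radians(s['fov_y']/2)); Rm=R.from_euler('xyz',s['orientation']).as_matrix()
    uv=np.atleast_2d(uv); d=np.c_[(uv[:,0]-s['cx'])/f,-(uv[:,1]-s['cy'])/f,-np.ones(len(uv))]@Rm.T
    return s['origin']+d*((z-s['origin'][2])/d[:,2])[:,None]
def rect(s,c,half,z,N):
    # up = +x, left = +y ; plane z; pixel(N/2,N/2)=c
    g=np.arange(N); U,V=np.meshgrid(g,g); k=2*half/N
    P=np.stack([c[0]-(V-N/2)*k,c[1]-(U-N/2)*k,np.full(U.shape,z)],-1).reshape(-1,3)
    uv=proj(s,P).reshape(N,N,2).astype(np.float32)
    return cv2.remap(s['image'][:,:,::-1].copy(),uv,None,cv2.INTER_CUBIC)
E
python3 - <<'E'
from h import *
s=pickle.load(open('top0.pkl','rb'))
c=unproj(s,[[350,234]],.05)[0]; k=unproj(s,[[206,270]],.04)[0]; print(c,k)
D=s['depth']; print('z near',[(unproj(s,[[u,v]],0)*0+ (s['origin']+ (unproj(s,[[u,v]],0)-s['origin'])*D[v,u]/np.dot((unproj(s,[[u,v]],0)-s['origin'])[0],-R.from_euler('xyz',s['orientation']).as_matrix()[:,2])))[0].round(4) for u,v in[(350,260),(207,274),(338,255),(363,212),(300,330)]])
a=rect(s,c,.12,.05,480); b=rect(s,k,.08,.04,320)
b=cv2.copyMakeBorder(b,0,160,0,0,cv2.BORDER_CONSTANT)
cv2.imwrite('pics/r0.png',np.hstack([a,b]))
E
```

```text
[ 0.56084752 -0.05735739  0.05      ] [0.47545548 0.26663839 0.04      ]
z near [array([ 0.5032, -0.0575,  0.053 ]), array([0.4675, 0.2581, 0.0589]), array([ 0.5136, -0.0303,  0.0792]), array([ 0.6081, -0.0844,  0.0746]), array([0.3419, 0.0536, 0.0006])]
```

View pics/r0.png

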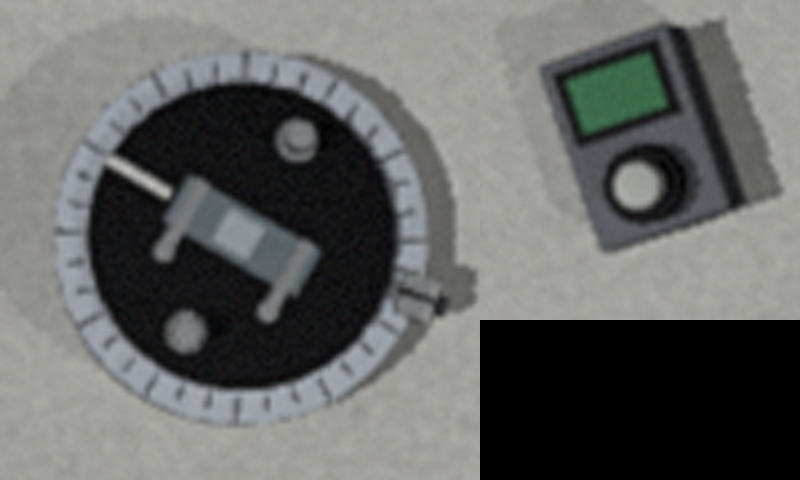

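The rectified view (0.5 mm/px) gives these positions:
- **Dial:** centre at about (243,236), so world (0.5625, -0.0585).
- **Index:** the line ends at (108,158), about 60°.
- **Clip:** at (420,298), about -109.5°.
- **Stud_a:** at (185,331).
- **Key:** at (638,183).

The dial needs about -169°. I'll straddle stud_a with the half-open fingers and turn it through the far side.

```bash
cat >> h.py <<'E'
C=np.array([.5625,-.0585])
def delta(p,yaw,o=None):
    o=o or robot.get_obs(); R0=R.from_euler('xyz',o['ee_rot']); R1=R.from_euler('xyz',[np.pi,0,np.radians(yaw)])
    return np.r_[(R0.inv()*R1).as_rotvec().round(3),(R0.inv().apply(np.array(p)-o['tool_pos'])*100).round(2)]
def arc(phi,r=.055,z=.062): a=np.radians(phi); return delta([*(C+r*np.array([np.cos(a),np.sin(a)])),z],phi)
E
python3 - <<'E'
from h import *
print(arc(150,z=.13).tolist())
E
```

```text
[-0.002, -0.0, 0.124, -48.64, -37.75, 7.51]
```

{"name": "move_arm", "arguments": {"deltas": [0,0,0.12,-48.6,-37.7,7.5,0.5,0,0,0.12,-48.6,-37.7,7.5,0.5,0,0,0.12,-48.6,-37.7,7.5,0.5,0,0,0.12,-48.6,-37.7,7.5,0.5,0,0,0.12,-48.6,-37.7,7.5,0.5,0,0,0.12,-48.6,-37.7,7.5,0.5,0,0,0.12,-48.6,-37.7,7.5,0.5,0,0,0.12,-48.6,-37.7,7.5,0.5]}}

```text
time: 0.9
tool_pos: [0.4087, 0.1585, 0.1566]
ee_rot: [3.141, -0.0, 2.622]
wrist_force: [1.5, 0.8, 0.8]
width: 0.0333
finger_force: 0.0
```

```bash
python3 -c "
from h import *
print(arc(150,z=.13).tolist(),robot.get_obs()['tool_pos'],robot.get_obs()['width'])"
```

```text
[0.0, -0.0, 0.004, -18.63, -11.17, 2.65] [0.40865995 0.15845683 0.15657979] 0.03325625548728366
```

{"name": "move_arm", "arguments": {"deltas": [0,0,0,-17,-10,2.4,0.5,0,0,0,-17,-10,2.4,0.5,0,0,0,-17,-10,2.4,0.5,0,0,0,-17,-10,2.4,0.5,0,0,0,-17,-10,2.4,0.5,0,0,0,-17,-10,2.4,0.5,0,0,0,-17,-10,2.4,0.5,0,0,0,-17,-10,2.4,0.5]}}

```text
time: 1.7
tool_pos: [0.5058, -0.0094, 0.1334]
ee_rot: [3.141, 0.0, 2.624]
wrist_force: [-0.3, 0.2, 0.3]
width: 0.0239
finger_force: 0.0
```

```bash
python3 -c "
from h import *
o=robot.get_obs();print(arc(150,z=.085).tolist(),o['tool_pos'],o['ee_rot'],o['width'])
s=snap('top','t1'); cv2.imwrite('pics/t1r.png',rect(s,C,.12,.076,480))
s=snap('scene','s1'); cv2.imwrite('pics/s1r.png',cv2.resize(s['image'][130:260,220:380,::-1],None,fx=4,fy=4,interpolation=cv2.INTER_CUBIC))"
```

```text
[0.001, 0.0, 0.006, -1.86, -1.43, 4.84] [ 0.50578009 -0.00943763  0.1333777 ] [3.14108309e+00 1.78193943e-04 2.62403525e+00] 0.023909631549116694
```

View pics/s1r.png

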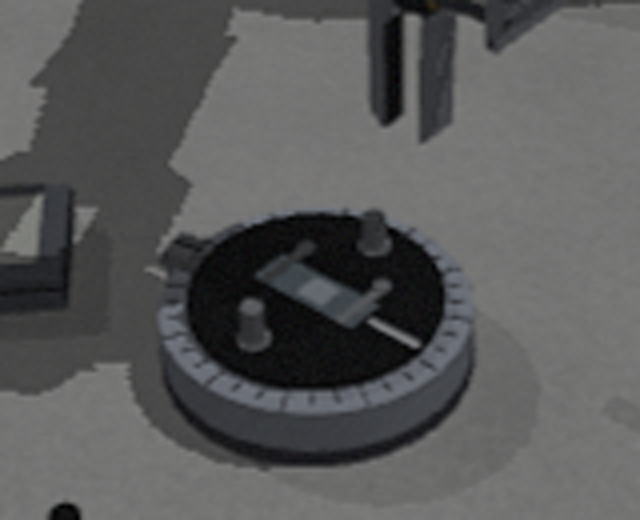

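Fingers are about 24 mm apart and above the stage near stud_a (stud at (373,230) in the crop). I'll centre over it, then descend.

{"name": "move_arm", "arguments": {"deltas": [0,0,0.006,-1.9,-1.4,2.0,0.5,0,0,0.006,-1.9,-1.4,4.0,0.5,0,0,0.006,-1.9,-1.4,4.8,0.5,0,0,0.006,-1.9,-1.4,4.8,0.5,0,0,0.006,-1.9,-1.4,4.8,0.5]}}

```text
time: 2.3
tool_pos: [0.516, -0.0319, 0.0859]
ee_rot: [3.141, 0.001, 2.617]
wrist_force: [0.7, -0.5, 0.8]
width: 0.0235
finger_force: 0.0
```

```bash
python3 -c "
from h import *
o=robot.get_obs();print(arc(150,z=.062).tolist(),o['tool_pos'])
s=snap('scene','s2'); cv2.imwrite('pics/s2r.png',cv2.resize(s['image'][160:240,270:370,::-1],None,fx=6,fy=6,interpolation=cv2.INTER_CUBIC))"
```

```text
[0.001, 0.001, -0.001, 0.15, 0.02, 2.39] [ 0.51603119 -0.03191546  0.08585139]
```

View pics/s2r.png

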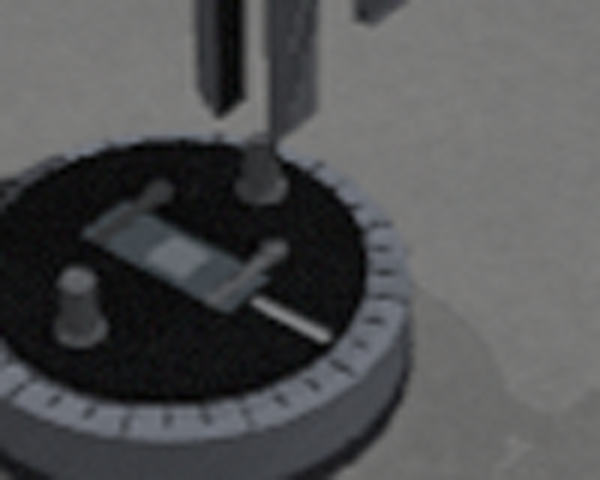

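```bash
python3 -c "
from h import *
s=pickle.load(open('s2.pkl','rb'))
a=np.radians(150)
t=[*(C+.055*np.array([np.cos(a),np.sin(a)])),.076]
b=[*(C+.055*np.array([np.cos(a-np.pi),np.sin(a-np.pi)])),.076]
ty=np.array([.5,.866,0])
o=robot.get_obs()['tool_pos']
P=[t,b,o,o+.012*ty,o-.012*ty,o+.0245*ty,o-.0245*ty]
print(((proj(s,P)-[270,160])*6).round())"
```

```text
[[256. 133.]
 [ 72. 272.]
 [253. 115.]
 [276. 126.]
 [230. 104.]
 [300. 138.]
 [206.  92.]]
```

Stud top at (258,140) sits within the finger gap (230–276), so I'll descend with the force readout as a check.

{"name": "move_arm", "arguments": {"deltas": [0,0,0,0.1,0,0.8,0.5,0,0,0,0.1,0,1.6,0.5,0,0,0,0.1,0,2.3,0.5,0,0,0,0.1,0,2.3,0.5]}}

```text
time: 2.75
tool_pos: [0.5137, -0.0317, 0.0603]
ee_rot: [-3.141, -0.003, 2.616]
wrist_force: [-0.3, -0.4, 0.1]
width: 0.0235
finger_force: 0.0
```

```bash
python3 -c "
from h import *
for p in (144,138,132,126,120,114,108,102): print(arc(p).tolist())"
```

```text
[-0.001, -0.003, 0.103, -0.09, 0.7, -0.17]
[-0.001, -0.003, 0.207, -0.18, 1.27, -0.17]
[-0.001, -0.003, 0.312, -0.33, 1.82, -0.17]
[-0.002, -0.003, 0.417, -0.53, 2.36, -0.17]
[-0.002, -0.003, 0.521, -0.79, 2.87, -0.17]
[-0.002, -0.003, 0.626, -1.11, 3.36, -0.18]
[-0.002, -0.002, 0.731, -1.47, 3.81, -0.18]
[-0.002, -0.002, 0.836, -1.87, 4.21, -0.18]
```

No contact. Next, arc through 48°.

{"name": "move_arm", "arguments": {"deltas": [0,0,0.1,-0.1,0.7,-0.15,0.5,0,0,0.21,-0.2,1.3,-0.15,0.5,0,0,0.31,-0.35,1.8,-0.15,0.5,0,0,0.42,-0.55,2.35,-0.15,0.5,0,0,0.52,-0.8,2.85,-0.15,0.5,0,0,0.63,-1.1,3.35,-0.15,0.5,0,0,0.73,-1.45,3.8,-0.15,0.5,0,0,0.84,-1.85,4.2,-0.15,0.5]}}

```text
time: 3.55
tool_pos: [0.5505, -0.005, 0.063]
ee_rot: [-3.137, -0.001, 1.771]
wrist_force: [-2.5, -0.4, 1.2]
width: 0.0234
finger_force: 1.7
```

```bash
python3 -c "
from h import *
for p in (96,90,84,78,72,66,60,54): print(arc(p).tolist())
o=robot.get_obs();print(np.degrees(np.arctan2(*(o['tool_pos'][:2]-C)[::-1])),np.hypot(*(o['tool_pos'][:2]-C)))"
```

```text
[-0.004, -0.0, 0.096, -0.01, 0.64, 0.1]
[-0.004, -0.0, 0.201, -0.09, 1.21, 0.09]
[-0.004, 0.0, 0.305, -0.24, 1.76, 0.09]
[-0.004, 0.0, 0.41, -0.44, 2.3, 0.09]
[-0.004, 0.001, 0.515, -0.69, 2.82, 0.09]
[-0.004, 0.001, 0.619, -1.0, 3.3, 0.08]
[-0.004, 0.001, 0.724, -1.36, 3.75, 0.08]
[-0.004, 0.001, 0.829, -1.76, 4.17, 0.08]
102.6440486361849 0.05481773853468097
```

Works with about 2.5 N. I'll continue along the arc.

{"name": "move_arm", "arguments": {"deltas": [0,0,0.1,0,0.6,0.05,0.5,0,0,0.2,-0.1,1.2,0.05,0.5,0,0,0.31,-0.25,1.75,0.05,0.5,0,0,0.41,-0.45,2.3,0.05,0.5,0,0,0.52,-0.7,2.8,0.05,0.5,0,0,0.62,-1.0,3.3,0.05,0.5,0,0,0.72,-1.35,3.75,0.05,0.5,0,0,0.83,-1.75,4.15,0.05,0.5]}}

```text
time: 4.35
tool_pos: [0.5951, -0.0132, 0.0628]
ee_rot: [-3.138, 0.001, 0.942]
wrist_force: [-3.4, 0.5, 1.6]
width: 0.0234
finger_force: 1.5
```

```bash
python3 -c "
from h import *
for p in (48,42,36,30,24,18,12,6): print(arc(p).tolist())
o=robot.get_obs();print(np.degrees(np.arctan2(*(o['tool_pos'][:2]-C)[::-1])),np.hypot(*(o['tool_pos'][:2]-C)))"
```

```text
[-0.003, 0.001, 0.104, -0.11, 0.6, 0.08]
[-0.003, 0.001, 0.209, -0.2, 1.17, 0.08]
[-0.003, 0.002, 0.313, -0.35, 1.73, 0.08]
[-0.003, 0.002, 0.418, -0.56, 2.27, 0.07]
[-0.003, 0.002, 0.523, -0.82, 2.78, 0.07]
[-0.003, 0.002, 0.627, -1.13, 3.26, 0.07]
[-0.003, 0.002, 0.732, -1.49, 3.71, 0.07]
[-0.003, 0.002, 0.837, -1.9, 4.12, 0.07]
54.295548235996684 0.0558306031089726
```

{"name": "move_arm", "arguments": {"deltas": [0,0,0.1,-0.1,0.6,0.05,0.5,0,0,0.21,-0.2,1.15,0.05,0.5,0,0,0.31,-0.35,1.7,0.05,0.5,0,0,0.42,-0.55,2.25,0.05,0.5,0,0,0.52,-0.8,2.8,0.05,0.5,0,0,0.63,-1.1,3.25,0.05,0.5,0,0,0.73,-1.5,3.7,0.05,0.5,0,0,0.84,-1.9,4.1,0.05,0.5]}}

```text
time: 5.15
tool_pos: [0.6179, -0.0518, 0.0625]
ee_rot: [-3.139, 0.001, 0.102]
wrist_force: [-2.4, 2.8, 1.2]
width: 0.023
finger_force: 1.5
```

```bash
python3 -c "
from h import *
for p in (1,-4,-9,-14): print(arc(p).tolist())
s=snap('top','t3'); cv2.imwrite('pics/t3r.png',rect(s,C,.1,.05,600))
o=robot.get_obs();print(np.degrees(np.arctan2(*(o['tool_pos'][:2]-C)[::-1])),np.hypot(*(o['tool_pos'][:2]-C)))"
```

```text
[-0.003, 0.001, 0.084, -0.1, 0.57, 0.05]
[-0.003, 0.001, 0.172, -0.16, 1.04, 0.05]
[-0.003, 0.001, 0.259, -0.26, 1.51, 0.04]
[-0.003, 0.002, 0.346, -0.41, 1.97, 0.04]
5.551143180849946 0.055982782002475896
```

View pics/t3r.png

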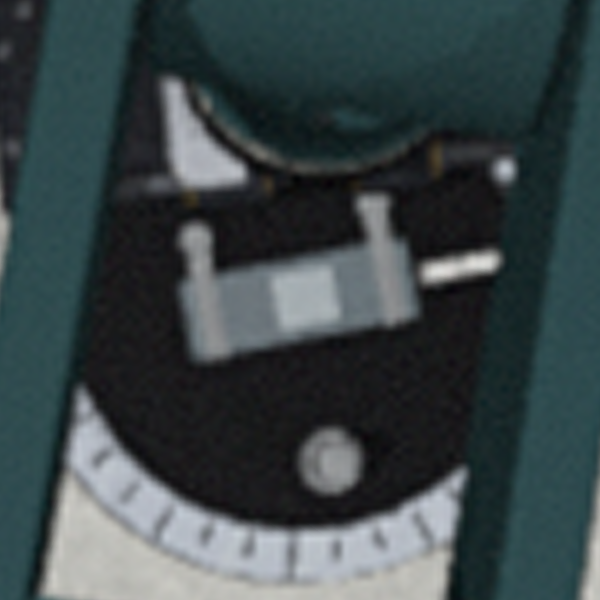

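The line runs (422,274)→(497,263), about -81.7°, so the stud lags the tool by about 2.8°. I'll continue to tool φ ≈ -19 (index about -106°), then lift and check.

```bash
python3 -c "
from h import *
for p in (0,-5,-10,-15,-19): print(arc(p).tolist())"
```

```text
[-0.001, 0.001, 0.098, -0.12, 0.53, 0.05]
[-0.001, 0.001, 0.185, -0.19, 1.01, 0.05]
[-0.001, 0.001, 0.273, -0.3, 1.47, 0.05]
[-0.001, 0.001, 0.36, -0.45, 1.93, 0.05]
[-0.001, 0.001, 0.43, -0.6, 2.28, 0.05]
```

{"name": "move_arm", "arguments": {"deltas": [0,0,0.1,-0.1,0.55,0.05,0.5,0,0,0.19,-0.2,1.0,0.05,0.5,0,0,0.27,-0.3,1.45,0.05,0.5,0,0,0.36,-0.45,1.95,0.05,0.5,0,0,0.43,-0.6,2.3,0.05,0.5,0,0,0.43,-0.6,2.3,0.05,0.5]}}

```text
time: 5.8
tool_pos: [0.6153, -0.0763, 0.0624]
ee_rot: [-3.14, -0.001, -0.323]
wrist_force: [0.9, 2.0, 0.6]
width: 0.0234
finger_force: 0.8
```

```bash
python3 -c "
from h import *
o=robot.get_obs();print(np.degrees(np.arctan2(*(o['tool_pos'][:2]-C)[::-1])),np.hypot(*(o['tool_pos'][:2]-C)))
print(delta([*o['tool_pos'][:2],.11],-19),delta([.5,.2,.15],-19))"
```

```text
-18.58565442286774 0.055736533823578786
[-1.00e-03 -1.00e-03  9.00e-03  1.00e-02 -1.00e-02 -4.76e+00] [-1.000e-03 -1.000e-03  9.000e-03 -1.969e+01 -2.255e+01 -8.760e+00]
```

{"name": "move_arm", "arguments": {"deltas": [0,0,0,0,-0.4,0,0.5,0,0,0,0,-0.4,-2.5,0.5,0,0,0,0,-0.4,-5,0.5,0,0,0,-5,-5,-7,0.5,0,0,0,-19.7,-22.5,-8.5,0.5,0,0,0,-19.7,-22.5,-8.5,0.5,0,0,0,-19.7,-22.5,-8.5,0.5,0,0,0,-19.7,-22.5,-8.5,0.5]}}

```text
time: 6.6
tool_pos: [0.5171, 0.1555, 0.1431]
ee_rot: [3.141, -0.0, -0.323]
wrist_force: [0.4, 0.3, 0.2]
width: 0.0233
finger_force: 0.0
```

```bash
python3 -c "
from h import *
o=robot.get_obs();print(o['joint_positions'])
s=snap('top','t4'); cv2.imwrite('pics/t4r.png',rect(s,C,.1,.05,600))"
```

```text
[ 1.87580620e-01  8.53725724e-02  1.49657379e+00 -6.42219415e-04
  1.55949476e+00  2.08101372e+00]
```

View pics/t4r.png

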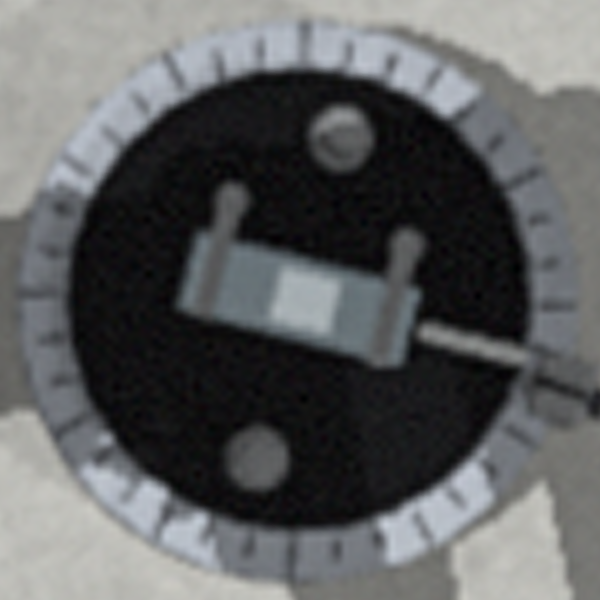

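The line end is at (525,355) and the clip's black line runs (537,375)→(597,402), so a few degrees still remain. I'll measure with a polar unwrap around a fitted centre.

```bash
cat >> h.py <<'E'
from scipy.optimize import least_squares
def sample(s,x,y,z):
    g=cv2.cvtColor(s['image'],cv2.COLOR_RGB2GRAY).astype(np.float32)
    uv=proj(s,np.stack([x,y,np.full(x.shape,z)],-1).reshape(-1,3)).reshape(*x.shape,2).astype(np.float32)
    return cv2.remap(g,uv,None,cv2.INTER_CUBIC)
def polar(s,c,r,deg,z):
    a=np.radians(deg); return sample(s,c[0]+np.outer(r,np.cos(a)),c[1]+np.outer(r,np.sin(a)),z)
def centre(s,z=.05,c=C):
    r=np.arange(.070,.087,.0003); d=np.arange(0,360,2.)
    for _ in range(3):
        P=polar(s,c,r,d,z); i=np.argmax(np.diff(cv2.GaussianBlur(P,(1,7),0),axis=0),axis=0); e=r[i]
        f=lambda q:e-(q[2]+q[0]*np.cos(np.radians(d))+q[1]*np.sin(np.radians(d)))
        q=least_squares(f,[0,0,.078],loss='soft_l1',f_scale=.0005).x; c=c+q[:2]
    return c,q[2]
E
python3 - <<'E'
from h import *
out=[]
for n in('top0','t4','scene0'):
    s=pickle.load(open(n+'.pkl','rb')); c,r=centre(s); print(n,c.round(4),r.round(4))
    d=np.arange(-90,-130,-.1)
    P=polar(s,c,np.arange(.045,.115,.0005),d,.051); out.append(P)
    if n=='t4':
        for lo in(.045,.055,.065):
            p=polar(s,c,np.arange(lo,lo+.01,.0005),d,.05).mean(0); w=np.clip(p-(p.min()+p.max())/2,0,None); print('line',(w*d).sum()/w.sum())
    for lo in(.088,.094,.1,.105):
        p=polar(s,c,np.arange(lo,lo+.006,.0005),np.arange(-98,-122,-.5),.052).mean(0); print(lo,p.astype(int).tolist())
cv2.imwrite('pics/pol.png',cv2.resize(np.vstack(out),(800,600),interpolation=cv2.INTER_CUBIC))
E
```

```text
top0 [ 0.5628 -0.0585] 0.0771
0.088 [134, 134, 133, 133, 132, 128, 123, 118, 114, 115, 117, 120, 122, 121, 121, 121, 119, 115, 106, 91, 73, 59, 56, 66, 82, 100, 113, 121, 123, 123, 123, 122, 120, 116, 111, 108, 108, 113, 122, 133, 141, 146, 147, 145, 142, 136, 128, 120]
0.094 [99, 98, 97, 96, 96, 95, 94, 93, 95, 100, 107, 115, 121, 124, 126, 128, 129, 126, 117, 101, 83, 69, 66, 76, 93, 111, 123, 127, 128, 128, 129, 130, 127, 119, 108, 95, 85, 82, 86, 92, 97, 99, 99, 99, 99, 98, 96, 95]
0.1 [101, 100, 100, 100, 100, 100, 100, 98, 98, 98, 101, 106, 110, 111, 110, 106, 101, 93, 80, 67, 58, 52, 50, 50, 54, 61, 67, 78, 93, 109, 125, 134, 138, 137, 132, 128, 126, 125, 124, 122, 120, 120, 123, 126, 130, 134, 137, 139]
0.105 [109, 99, 96, 98, 99, 98, 98, 98, 98, 97, 98, 99, 100, 101, 101, 100, 97, 90, 82, 76, 74, 73, 74, 80, 87, 94, 100, 111, 125, 142, 157, 165, 168, 165, 163, 162, 162, 163, 163, 162, 160, 159, 159, 159, 159, 159, 161, 160]
t4 [ 0.5627 -0.0581] 0.0769
line -104.40975592511244
line -104.4467318893538
line -104.49937403991181
0.088 [113, 113, 113, 113, 112, 109, 105, 100, 94, 
[... 1179 characters left out ...]
88, 86, 80, 70, 59, 49, 44, 45, 50, 58, 66, 72, 75, 78, 80, 83, 86, 89, 92, 97, 101, 106, 110, 112, 114, 114, 114, 114]
0.1 [112, 108, 104, 99, 94, 90, 86, 82, 78, 76, 75, 75, 78, 83, 89, 95, 99, 100, 100, 100, 100, 99, 95, 89, 81, 74, 70, 70, 73, 78, 83, 87, 90, 91, 93, 96, 100, 104, 108, 109, 110, 111, 112, 113, 113, 113, 113, 113]
0.105 [114, 114, 114, 114, 114, 114, 113, 113, 113, 112, 112, 112, 112, 113, 114, 115, 114, 114, 114, 113, 112, 112, 111, 111, 110, 109, 108, 109, 110, 111, 112, 112, 113, 113, 112, 112, 112, 113, 114, 114, 114, 113, 112, 113, 113, 114, 114, 114][ WARN:0@0.296] global loadsave.cpp:1063 imwrite_ Unsupported depth image for selected encoder is fallbacked to CV_8U.
```

View pics/pol.png

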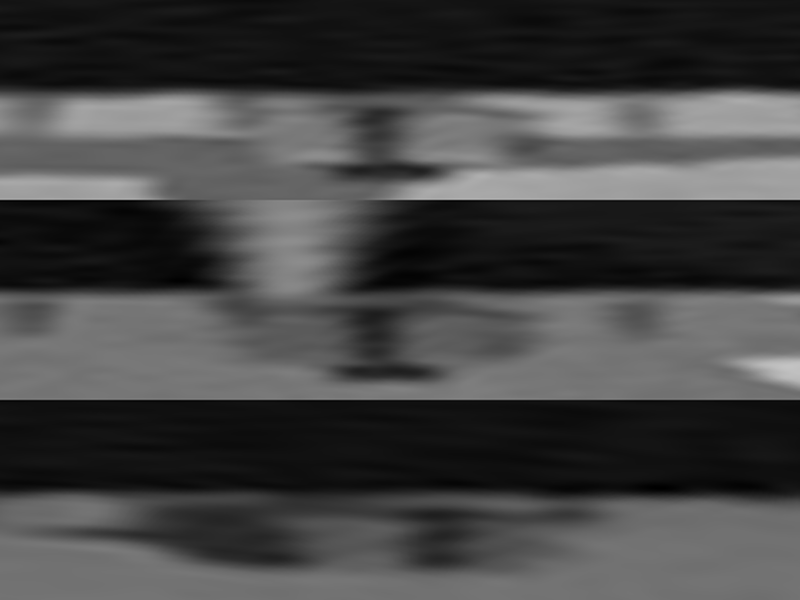

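Polar strips: the index line is centred at column ≈290 (-104.45°) and the clip's black line at ≈377 (-108.8°), so -4.35° remains. At the last push the lag was 4.1°, so I need tool φ ≈ -22.9.

```bash
python3 -c "
from h import *
print(arc(-16,z=.11),robot.get_obs()['tool_pos'])"
```

```text
[-6.000e-03  3.000e-03 -3.600e-02  1.696e+01  1.938e+01  3.250e+00] [0.51419702 0.16296621 0.14406418]
```

{"name": "move_arm", "arguments": {"deltas": [0,0,-0.04,16.9,19.4,0,0.5,0,0,-0.04,16.9,19.4,0,0.5,0,0,-0.04,16.9,19.4,0,0.5,0,0,-0.04,16.9,19.4,0,0.5,0,0,-0.04,16.9,19.4,0,0.5,0,0,-0.04,16.9,19.4,3.2,0.5,0,0,-0.04,16.9,19.4,3.2,0.5,0,0,-0.04,16.9,19.4,3.2,0.5]}}

```text
time: 7.45
tool_pos: [0.6155, -0.0833, 0.1097]
ee_rot: [-3.142, 0.004, -0.283]
wrist_force: [-0.4, -0.5, 1.0]
width: 0.0234
finger_force: 0.0
```

```bash
python3 -c "
from h import *
print(arc(-16,z=.09),arc(-16,z=.062),robot.get_obs()['tool_pos'])"
```

```text
[-0.     0.004 -0.004 -0.27  -0.92   1.97 ] [-0.00e+00  4.00e-03 -4.00e-03 -2.60e-01 -9.20e-01  4.77e+00] [ 0.61546871 -0.08327099  0.10967512]
```

{"name": "move_arm", "arguments": {"deltas": [0,0,0,-0.27,-0.92,0,0.5,0,0,0,-0.27,-0.92,1.0,0.5,0,0,0,-0.27,-0.92,2.0,0.5,0,0,0,-0.27,-0.92,2.0,0.5]}}

```text
time: 7.85
tool_pos: [0.6152, -0.073, 0.0889]
ee_rot: [3.141, 0.003, -0.283]
wrist_force: [0.2, 0.2, -0.2]
width: 0.0235
finger_force: 0.0
```

```bash
python3 -c "
from h import *
print(arc(-16,z=.062),robot.get_obs()['tool_pos'])"
```

```text
[ 0.     0.003 -0.004  0.05   0.05   2.69 ] [ 0.61516536 -0.0730268   0.08894347]
```

{"name": "move_arm", "arguments": {"deltas": [0,0,0,0.05,0.05,1.3,0.5,0,0,0,0.05,0.05,2.6,0.5,0,0,0,0.05,0.05,2.6,0.5,0,0,0,0.05,0.05,2.6,0.5]}}

```text
time: 8.25
tool_pos: [0.6163, -0.0748, 0.0639]
ee_rot: [3.142, 0.002, -0.284]
wrist_force: [0.6, 0.0, 0.6]
width: 0.0233
finger_force: 0.0
```

```bash
python3 -c "
from h import *
print(arc(-19.5,.0557),arc(-22.9,.0557),robot.get_obs()['tool_pos'],robot.get_obs()['wrist_force'])"
```

```text
[ 0.     0.002  0.056 -0.06   0.26   0.19 ] [ 0.     0.002  0.115 -0.08   0.59   0.19 ] [ 0.61627181 -0.07475098  0.06385191] [0.55873839 0.00170972 0.55232442]
```

{"name": "move_arm", "arguments": {"deltas": [0,0,0.06,-0.05,0.25,0.1,0.5,0,0,0.09,-0.05,0.45,0.1,0.5,0,0,0.115,-0.08,0.55,0.1,0.5,0,0,0.115,-0.08,0.6,0.1,0.5,0,0,0.115,-0.08,0.6,0.1,0.5,0,0,0.115,-0.08,0.6,0.1,0.5]}}

```text
time: 8.85
tool_pos: [0.6149, -0.0802, 0.0643]
ee_rot: [-3.141, -0.001, -0.399]
wrist_force: [1.4, 2.3, 0.7]
width: 0.0232
finger_force: 1.4
```

```bash
python3 -c "
from h import *
print(arc(-22.9,.0557),robot.get_obs()['tool_pos'])
o=robot.get_obs();print(np.degrees(np.arctan2(*(o['tool_pos'][:2]-C)[::-1])),np.hypot(*(o['tool_pos'][:2]-C)))
s=snap('top','t5'); cc=np.array([.56275,-.0583])
d=np.arange(-95,-125,-.1)
for lo in(.045,.055,.065):
  p=polar(s,cc,np.arange(lo,lo+.01,.0005),d,.05).mean(0); w=np.clip(p-(p.min()+p.max())/2,0,None); print('line',(w*d).sum()/w.sum(),p.max())
"
```

```text
[-0.001 -0.001  0.001 -0.1    0.04   0.23 ] [ 0.61488294 -0.08015984  0.06434042]
-22.464625770827375 0.056684402899346946
line -108.53615250366967 209.91423
line -108.40040995583932 209.09319
line -108.37284717991888 210.02042
```

The line is now at about -108.4°; I'll nudge it 0.4 mm more, then lift clear and verify.

{"name": "move_arm", "arguments": {"deltas": [0,0,0,0,0.04,0,0.5,0,0,0,0,0.04,0,0.5,0,0,0,0,0.04,0,0.5,0,0,0,0,-0.4,0,0.5,0,0,0,0,-0.4,-2.5,0.5,0,0,0,0,-0.4,-5,0.5,0,0,0,-5,-5,-7,0.5]}}

```text
time: 9.6
tool_pos: [0.5975, -0.0374, 0.1293]
ee_rot: [3.138, -0.003, -0.406]
wrist_force: [1.7, 1.2, 0.5]
width: 0.0234
finger_force: 0.0
```

```bash
python3 -c "
from h import *
print(delta([.45,.22,.17],0),robot.get_obs()['tool_pos'])"
```

```text
[ 4.000e-03 -2.000e-03 -4.060e-01 -2.370e+01 -1.782e+01 -4.200e+00] [ 0.59745986 -0.03743092  0.12928929]
```

Next, retreat towards the readout while closing the fingers and turning the yaw back.

{"name": "move_arm", "arguments": {"deltas": [0,0,-0.4,-23,-17,-4,1,0,0,-0.4,-23,-17,-4,1,0,0,-0.4,-23,-17,-4,1,0,0,-0.4,-23,-17,-4,1,0,0,-0.4,-23,-17,-4,1,0,0,-0.4,-23,-17,-4,1,0,0,-0.4,-23,-17,-4,1,0,0,-0.4,-23,-17,-4,1]}}

```text
time: 10.4
tool_pos: [0.4498, 0.2128, 0.1678]
ee_rot: [3.14, 0.0, 0.002]
wrist_force: [-0.1, -0.6, -0.3]
width: 0.0007
finger_force: 0.0
```

```bash
cat > meas.py <<'E'
from h import *
import sys
s=snap('top',sys.argv[1]); c,r=centre(s); print(c,r)
d=np.arange(-99,-119,-.1)
for c in (c,np.array([.56275,-.0583])):
  for lo in(.045,.055,.065):
    p=polar(s,c,np.arange(lo,lo+.01,.0005),d,.05).mean(0); w=np.clip(p-(p.min()+p.max())/2,0,None); print('line',(w*d).sum()/w.sum())
  e=np.arange(-105,-113,-.1)
  for lo in(.086,.09,.094):
    p=polar(s,c,np.arange(lo,lo+.005,.0005),e,.052).mean(0); w=np.clip((p.min()+p.max())/2-p,0,None); print('clip',(w*e).sum()/w.sum())
E
python3 meas.py t6; python3 -c "
from h import *
s=pickle.load(open('t6.pkl','rb'))
a=rect(s,[.5627-.06*.32,-.0583-.08*.95],.045,.051,400)
k=unproj(s,[[206,270]],.05)[0]; print(k)
t=pickle.load(open('top0.pkl','rb')); b=rect(t,k,.05,.05,400); cv2.imwrite('pics/t6r.png',np.hstack([a,b]))
"
```

```text
[ 0.56276912 -0.05846634] 0.07707247010706333
line -109.17760344757662
line -109.07438708346321
line -109.0123794309336
clip -108.74159805981148
clip -108.83609573812922
clip -108.80448477185604
line -109.08991458725514
line -109.00721511828405
line -108.95618327246983
clip -108.69415339454338
clip -108.79349217245543
clip -108.7601869621078
[0.4758423  0.26357334 0.05      ]
```

View pics/t6r.png

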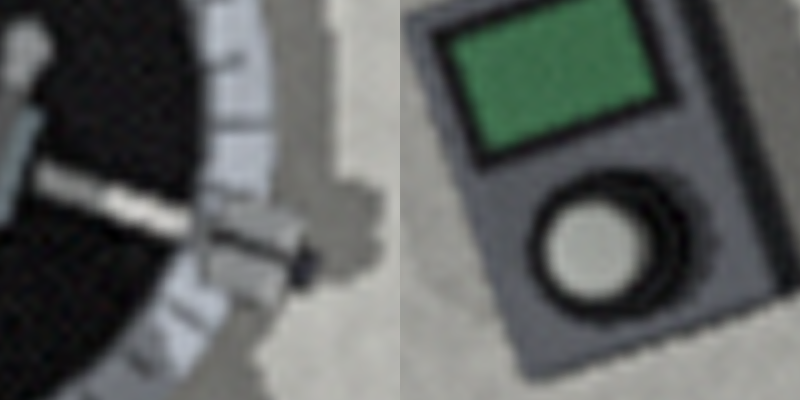

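The index line runs straight into the clip's black line (-109.0° vs -108.8°), so it is aligned. The key centre is at (196,250) in the right half; next its height from depth.

```bash
python3 -c "
from h import *
for n in('top0','scene0'):
  s=pickle.load(open(n+'.pkl','rb'))
  k=np.array([.4758-50*.00025,.2636+4*.00025,.05])
  for z in(.045,.05,.055,.06):
    k1=s['origin']+(k-s['origin'])*1.0
  uv=proj(s,k)[0]
  if n=='scene0': uv=proj(s,[.463,.264,.055])[0]
  Rm=R.from_euler('xyz',s['orientation']).as_matrix(); f=200/np.tan(np.radians(s['fov_y']/2))
  U,V=np.meshgrid(np.arange(-4,5)+int(round(uv[0])),np.arange(-5,6)+int(round(uv[1]))); D=s['depth'][V,U]
  W=np.stack([(U-s['cx'])/f*D,-(V-s['cy'])/f*D,-D],-1)@Rm.T+s['origin']
  g=s['image'][V,U].mean(-1); m=g>(140 if n=='top0' else 110)
  print(n,uv,m.sum(),np.median(W[m],0),(W[...,2]*1000).astype(int)); print(g.astype(int))
s=pickle.load(open('top0.pkl','rb'))
uv=proj(s,[.4758-50*.00025,.2636+4*.00025,.05])
for z in (.04,.045,.05,.055): print(unproj(s,uv,z), )
"
```

```text
top0 [205.23144813 275.69544006] 64 [0.46316817 0.26300402 0.05908047] [[50 48 47 57 58 57 56 52 50]
 [49 49 61 60 57 59 59 58 57]
 [50 57 61 57 57 59 57 56 60]
 [58 58 60 59 59 58 58 56 58]
 [58 60 60 60 57 58 58 57 62]
 [58 59 58 59 61 58 58 61 57]
 [57 59 59 61 59 60 58 59 57]
 [56 59 59 60 57 59 60 58 58]
 [58 59 57 58 58 59 60 59 57]
 [50 56 58 59 61 59 60 55 53]
 [49 49 48 58 58 59 56 48 50]]
[[ 39  79 108 122 126 126 102  66  38]
 [ 81 134 155 156 153 154 141 114  74]
 [120 160 156 153 154 152 155 144 113]
 [149 160 158 157 155 153 155 152 137]
 [164 161 157 157 155 154 156 154 142]
 [166 161 158 157 157 153 155 155 140]
 [165 166 161 159 157 159 155 158 138]
 [150 167 164 160 159 157 160 154 122]
 [112 158 165 164 161 162 155 132  86]
 [ 68 115 140 149 147 140 125  87  38]
 [ 31  47  71  93  91  83  62  40  22]]
scene0 [433.63886083 187.21238941] 31 [ 0.37009483  0.28408284 -0.00089125] [[-1 -1 -1 -3  0 -2  0 -1  0]
 [-2 -3 -1  0  1 -2  0  0  1]
 [ 0  0  2  0 -2 -1 -1  0 -1]
 [57 56 56 55 57  0  0  0  0]
 [57 56 58 56 56 54 57  0  2]
 [55 55 53 56 57 57 57 56 35]
 [57 56 58 56 58 56 57 57 45]
 [57 56 56 57 56 56 56 55 48]
 [54 55 57 55 56 54 55 56 47]
 [51 51 52 52 53 54 53 51 47]
 [48 50 49 50 51 50 48 47 47]]
[[114 114 113 113 113 112 113 113 112]
 [115 114 115 114 112 113 113 115 115]
 [114 115 115 112 111 113 115 114 114]
 [108 104 102 105 105 108 112 113 115]
 [ 94 104 104 104 105 104 105 110 109]
 [ 99 104 104 105 104 104 107 108  88]
 [ 91 101 105 105 105 107 106 108  81]
 [ 59  79  94 101 103 102 105  99  67]
 [ 56  56  63  74  81  87  84  75  53]
 [ 54  56  57  56  56  60  65  58  35]
 [ 33  45  53  56  56  57  60  45  17]]
[[0.46277341 0.26767649 0.04      ]]
[[0.46303671 0.26613825 0.045     ]]
[[0.4633 0.2646 0.05  ]]
[[0.46356329 0.26306175 0.055     ]]
```

Key top is at about (0.4637, 0.2624, 0.057). Moving over it with closed fingers.

```bash
python3 -c "
from h import *
print(delta([.4637,.2624,.075],0),robot.get_obs()['tool_pos'])"
```

```text
[ 2.00e-03  1.00e-03  1.00e-03  1.36e+00 -5.05e+00  9.25e+00] [0.45018497 0.21211177 0.16758265]
```

{"name": "move_arm", "arguments": {"deltas": [0,0,0,1.35,-5,0,1,0,0,0,1.35,-5,0,1,0,0,0,1.35,-5,4,1,0,0,0,1.35,-5,7,1,0,0,0,1.35,-5,9,1,0,0,0,1.35,-5,9,1,0,0,0,1.35,-5,9,1]}}

```text
time: 11.15
tool_pos: [0.4642, 0.2617, 0.078]
ee_rot: [3.141, 0.001, -0.001]
wrist_force: [0.3, -0.0, 0.2]
width: 0.0005
finger_force: 0.0
```

```bash
python3 -c "
from h import *
o=robot.get_obs();print(delta([.4637,.2624,.06],0),o['tool_pos'],o['wrist_force'])"
```

```text
[ 1.0e-03  1.0e-03 -1.0e-03 -5.0e-02 -7.0e-02  1.8e+00] [0.46422022 0.26168807 0.0779918 ] [ 0.27553581 -0.00072833  0.21624201]
```

{"name": "move_arm", "arguments": {"deltas": [0,0,0,-0.05,-0.05,1.0,1,0,0,0,-0.05,-0.05,1.8,1,0,0,0,-0.05,-0.05,2.1,1,0,0,0,-0.05,-0.05,2.3,1,0,0,0,-0.05,-0.05,2.4,1,0,0,0,-0.05,-0.05,2.4,1,0,0,0,-0.05,-0.05,2.4,1]}}

```text
time: 11.85
tool_pos: [0.4633, 0.2634, 0.0546]
ee_rot: [3.141, -0.0, 0.001]
wrist_force: [-1.8, -2.1, 3.0]
width: 0.0009
finger_force: 1.7
```

{"name": "move_arm", "arguments": {"deltas": [0,0,0,0,0,0.1,1,0,0,0,0,0,0.2,1,0,0,0,0,0,0.2,1,0,0,0,0,0,0.2,1]}}

```text
time: 12.25
tool_pos: [0.4633, 0.2635, 0.0523]
ee_rot: [3.141, -0.0, 0.001]
wrist_force: [-1.0, -3.1, 5.0]
width: 0.0004
finger_force: 2.4
```

{"name": "move_arm", "arguments": {"deltas": [0,0,0,0,0,0.1,1,0,0,0,0,0,0.2,1,0,0,0,0,0,0.2,1,0,0,0,0,0,0.2,1]}}

```text
time: 12.65
tool_pos: [0.4634, 0.2635, 0.0521]
ee_rot: [3.142, -0.001, 0.001]
wrist_force: [-3.4, -4.5, 12.5]
width: 0.0005
finger_force: 6.2
```

Hard stop at 0.052 with 12.5 N, well above the 5 N spring, so the key is fully down. Lifting straight up and clear.

{"name": "move_arm", "arguments": {"deltas": [0,0,0,0,0,-0.5,1,0,0,0,0,0,-1.2,1,0,0,0,0,0,-4,1,0,0,0,0,0,-8,1,0,0,0,0,0,-12,1,0,0,0,-15,-5,-12,1,0,0,0,-15,-5,-12,1,0,0,0,-15,-5,-12,1]}}

```text
time: 13.45
tool_pos: [0.3193, 0.3118, 0.1698]
ee_rot: [-3.14, 0.001, -0.0]
wrist_force: [-0.4, 1.7, -0.6]
width: 0.0006
finger_force: 0.0
```

```bash
python3 meas.py t7; python3 -c "
from h import *
t=pickle.load(open('top0.pkl','rb'));s=pickle.load(open('t7.pkl','rb'))
k=[.4758,.2636]; cv2.imwrite('pics/t7r.png',np.hstack([rect(t,k,.06,.05,400),rect(s,k,.06,.05,400)]))
print(robot.get_obs()['tool_pos'],robot.get_obs()['wrist_force'])"
```

```text
[ 0.56275139 -0.05850232] 0.07701893676047443
line -109.20317920811428
line -109.19240969223755
line -109.01799241628477
clip -108.75805430941453
clip -108.84605767380454
clip -108.82741999084689
line -109.12088522335486
line -109.13120363859635
line -108.96618675144065
clip -108.71408861570687
clip -108.80482822213331
clip -108.78367519127923
[0.31232955 0.31383371 0.16975129] [-5.08586961 -0.3479139  -1.00577881]
```

View pics/t7r.png

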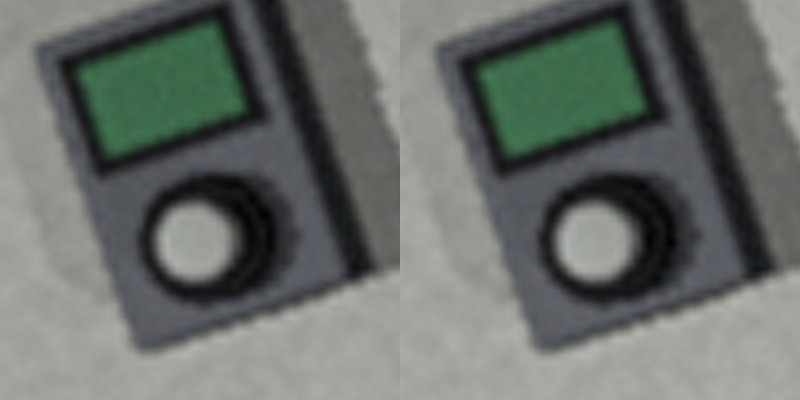

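The box is unmoved: key at (195,240) before and (595,240) after, which is the same spot, and the key is up. The dial is still aligned, so I'm handing in.

```bash
python3 -c "
from bench import robot
print(robot.close_job())"
```

```text
the job is handed in; nothing more can be done
None
```

The dial's index line is aligned with the clip nose to within about 0.3° by camera, the readout key was pressed to its stop and came back up, the readout box and clip did not move, and the job is handed in at about 13.5 s.

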